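# Pull-test the lid of an olive jar

### The job

Press the stiff lid of the clamped jar down until it is fully home. Then pull the gauge on that lid straight up by its T-bar until the pointer stands at the broad line and hold it there for two seconds, never pulling past the top line; ease it back down until the gauge is at rest at its bottom line (do not let it snap back), and let go. The lid must still be fully home, and the things standing around must be left alone.

Things in the scene. Friction and masses are not known exactly. Their poses are not given: they have to be found in the camera images.
- test_jar: Glass jar of olives, 132 mm across, in a square 170 mm steel holder bolted to the bench: it does not move. Three clamp posts, 62 mm high, stand round it. Origin: centre of the holder's underside; z up. Its round black lid (128 mm across, 24 mm high) has its top face 132 mm above the origin when fully home. Pressing boss to local +y of the middle, gauge to -y.
- jar_lid (a joint): Height of the lid above fully home, in m: 0 is fully home (it meets a hard stop), it starts a few mm up. Slides straight up and down, held by stiff friction: about 13 N pushes it down, about 17 N of pull would draw it off. It never turns.
- lid_boss (a point): Middle of the top of a low round boss (26 mm across, 3 mm high) on the lid, 48 mm to local +y of the lid's middle: the place to press down. The gauge stands 92 mm away, centre to centre.
- t_bar (a point): Middle of the gauge's T-bar: a level steel bar 14 mm thick and 50 mm long along local x, on an 8 mm upright rod. Pull it up. Grip from above, fingers closing along local y. The top of the gauge housing is 30 mm below this point when the gauge reads zero.
- draw_rod: The sprung draw rod of the gauge with its T-bar and pointer (50 g, all one piece); origin at the pointer, 92 mm below the T-bar's middle; moves only up and down; z up.
- pointer (a point): The pointer: a small dark bar that sticks out of the slot on both faces of the gauge housing. 40 mm below the broad line when the gauge reads zero.
- gauge: Gauge housing: upright block 20 (local x) x 38 x 74 mm, 100 g, origin under its centre, 44 mm to local -y of the lid's middle. Both white faces (local +x, -x) have a dark slot and six cross lines 10 mm apart: bottom = zero, fifth, broad = 40 mm, top = 50 mm. It runs on a stud on the lid with some free play upwards (5 to 30 mm), to be found by feel; lifting it drags with about 4.5 N in all.
- gauge_mark (a point): Middle of the broad line (5 mm thick), 52 mm above the housing's underside; it rises with the housing while free play is left. When the play is used up the spring stretches: the pull on the T-bar is 1.2 N at zero plus 0.23 N per mm, so 10.4 N at the broad line, 12.7 N at the top line. Pull slowly, about 20 mm/s.
- tube_rack: White rack of capped sample tubes, 50 x 150 x 92 mm, loose, a bystander. Origin: centre of the underside.
- tip_box: White box of pipette tips with green top, 90 x 115 x 88 mm, loose, a bystander. Origin: centre of the underside.
- plain_jar: Smaller closed jar of olives, 90 mm across, 117 mm high, without a gauge, loose, a bystander. Origin: centre of the underside.

How it is judged:
By the outcome, as a careful person would: the job done as asked, in the order asked, and still so for the second after the job is handed in, with the robot touching nothing.
It also fails if it takes over 64 s, if anything falls off the work surface, if the arm or the gripper's body presses on something with over 40 N, if the wrist force passes 120 N, or if a joint passes its speed limit or range.

### The arm

A 6-joint arm with a two-finger parallel gripper is mounted at the origin on the work surface. World frame = base frame: x ahead of the robot, y to its left, z up, the work surface at z = 0. Lengths are in mm, angles in degrees, forces in N, time in s.
With the tool pointing down it reaches from about 300 to 850 mm from the base axis. Payload 4.2 kg.
Tool frame: the origin (TCP) lies between the finger pads; the fingertips stand 19 mm ahead of it and the grasp point (between the pads) is the TCP (env.tips_ahead is the distance from the TCP to the fingertips, in mm); z points along the fingers, y is the direction in which the jaws open and shut (so a half turn about z gives the same grasp; the last joint's range is limited). The gripper opens to 91 mm and grips with 3 to 60 N. Pads are 32 mm wide; open, the fingers measure 118 mm over their backs; the gripper's body (76 mm by 178 mm) begins 60 mm behind the grasp point.
Start: joints at [68.698, 18.312, 89.639, -0, 72.044, -1.146], TCP at [198.141, 539.798, 232.976] pointing down, gripper open.
Joint ranges: [-177.97, 177.97], [-48.28, 115.42], [12.27, 149.76], [-77.06, 257.06], [2.81, 150.46], [-146.56, 146.56]. Speed limits (degrees/s): [147.25, 147.25, 180, 180, 180, 180].

### API

Orientations are given as [roll, pitch, yaw] about the fixed x, y, z axes, in that order (R = Rz(yaw) Ry(pitch) Rx(roll)).
In Python, from workcell import telemetry, viewer, job_done, env gives the robot as it stands. The module is installed in compiled form; this text tells all that it offers.
- The arm moves only by the shell command python3 -m jog 'ROWS' [FORCE]. ROWS is JSON, a list of rows, each a list of 3 entries, a list of its own where there are three numbers: the shift along the tool's x, y, z in cm, then the turn about the tool's z in degrees, then the opening, from 0 (shut) to 1 (fully open). A call has 1 to 10 rows; each row shifts and turns the pose as measured when the row begins, along the tool's axes as they then stand; what a row does not reach is not made up. A row lasts 1/8 s, in which the tool goes at most 62.5 mm and 10.7 degrees, less where a joint would pass 70% of its speed; a pose out of reach is approached as far as the arm can. A call is refused whole if a number of a shift passes 6.25 or a number of a turn 10.7, either way. A call with a gripper value outside its range is refused whole. The fingers move at their own pace and stop on an object; FORCE is the grip in N (left out, the last holds). Time passes only in rows, so rows that do not move let the fingers close. It gives the time, the measured TCP pose, the force and the opening at its end, in the units of the state.
- telemetry.state(): the state, without advancing time (a new reading comes with each control period).
- viewer.grab_frame(name): name is "side" or "top"; returns a dict with "color" (480x640x3 uint8, red, green, blue), "K" (3x3 intrinsics, pixels), "k1" (the pictures are not rectified: a ray, as slopes to the right and down, at radius r is drawn at 1 + k1 r^2 times it, then the intrinsics apply), "rvec" (rotation vector, rad) and "tvec" (3), from world to camera coordinates, as OpenCV has them. Camera axes: x right, y down, z forward; pixel columns grow to the right and rows downward; lengths in mm; the calibration is good to about 2 mm. A picture is of the moment at which its call begins. There is no depth.
- job_done(): hands the job in, once; it reports no verdict.
The state is a dict: "time_s": time; "qpos": joint angles; "qvel": joint speeds; "effort": joint torques, N m; "ee_pos": TCP position; "ee_rot": TCP orientation; "force": force on the tool from outside, world axes, zero at the start; "torque": the same for the moment, N m; "gripper_width": finger opening in mm.
Only numpy, scipy, OpenCV 4.12 (cv2) and the standard library are available. Lean on these libraries where they do the work, as an engineer would, in place of code of your own. Each camera call takes 0.05 s, during which the arm holds its last target. There are 200 camera calls.

## Working session

There is one attempt and no reset: what is moved stays moved. The work goes in short steps, Python scripts to look and compute and a shell command to move; the robot and the scene stay as the last step left them, time stands still between calls to the robot, and variables do not carry over. Pictures are saved under pics/ and viewed, about 8 in all and at most 12, crops included, and the job is handed in when it is done.

```bash
mkdir -p pics; cat > h.py <<'E'
import numpy as np, cv2
from workcell import telemetry, viewer, job_done, env
def grab(n):
    f=viewer.grab_frame(n); return f
def ray(f,uv):
    K=np.array(f["K"]);k=float(np.ravel(f["k1"])[0])
    d=np.array([k,0,0,0.])
    p=cv2.undistortPoints(np.array([[uv]],float),K,d)[0,0]
    R=cv2.Rodrigues(np.array(f["rvec"],float))[0];t=np.array(f["tvec"],float).ravel()
    c=-R.T@t; v=R.T@np.array([p[0],p[1],1]); return c,v/np.linalg.norm(v)
def onz(f,uv,z):
    c,v=ray(f,uv); return c+v*(z-c[2])/v[2]
def proj(f,P):
    K=np.array(f["K"]);d=np.array([float(np.ravel(f["k1"])[0]),0,0,0.])
    return cv2.projectPoints(np.array(P,float).reshape(-1,1,3),np.array(f["rvec"],float),np.array(f["tvec"],float),K,d)[0][:,0]
def cross(fa,a,fb,b):
    c1,v1=ray(fa,a);c2,v2=ray(fb,b)
    s=np.linalg.lstsq(np.c_[v1,-v2],c2-c1,rcond=None)[0]
    p,q=c1+s[0]*v1,c2+s[1]*v2; return (p+q)/2,np.linalg.norm(p-q)
def save(f,name,crop=None,s=1):
    im=f["color"][:,:,::-1]
    if crop: x0,y0,x1,y1=crop; im=im[y0:y1,x0:x1]
    cv2.imwrite("pics/"+name,cv2.resize(im,None,fx=s,fy=s,interpolation=cv2.INTER_CUBIC))
E
python3 - <<'E'
from h import *
for n in("side","top"):
    f=grab(n);save(f,n+"1.png");print(n,f["K"],f["k1"],ray(f,(320,240)))
s=telemetry.state();print(s)
E
```

```text
side [[579.33755476   0.         319.81653877]
 [  0.         579.33755476 232.11879529]
 [  0.           0.           1.        ]] -0.1470311786478093 (array([ -34.89554497, -933.98071837,  972.32746963]), array([ 0.38390628,  0.68939096, -0.61429315]))
top [[573.9103231    0.         316.41921458]
 [  0.         573.9103231  239.23765914]
 [  0.           0.           1.        ]] -0.06861978606153014 (array([ 278.10596549,    6.64512852, 1421.65340355]), array([ 0.18657507, -0.01507652, -0.98232502]))
{'time_s': 0.1, 'qpos': array([ 6.86973060e+01,  1.83474873e+01,  8.96995463e+01, -2.63975236e-03,
        7.20442662e+01, -1.14594756e+00]), 'qvel': array([ 0.04584941, -0.02918021, -0.17980677, -0.00514332,  0.0698068 ,
       -0.01825847]), 'effort': array([ 2.15459331e-03, -4.13331735e+01, -2.32509685e+01,  7.29623996e-02,
        4.20932751e-02, -4.70313410e-05]), 'ee_pos': array([197.99696844, 539.38192815, 232.20837297]), 'ee_rot': array([-1.79908668e+02,  6.83457006e-04,  1.59844070e+02]), 'force': array([-0.26891459,  0.83356288,  0.19592679]), 'torque': array([0.00668465, 0.00885075, 0.01694042]), 'gripper_width': 91.10040600256491}
```

View pics/side1.png

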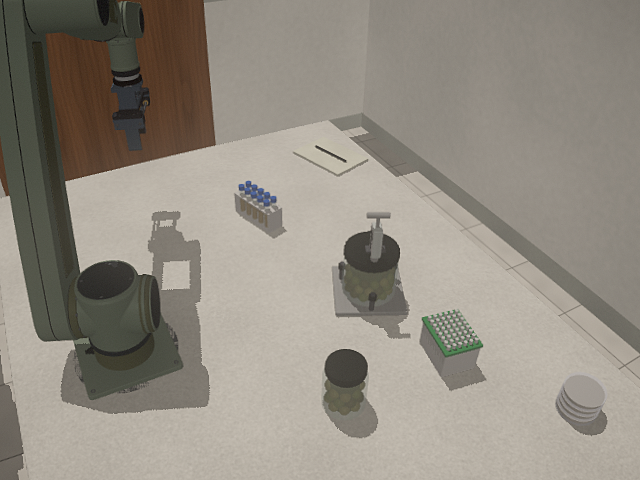

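View pics/top1.png

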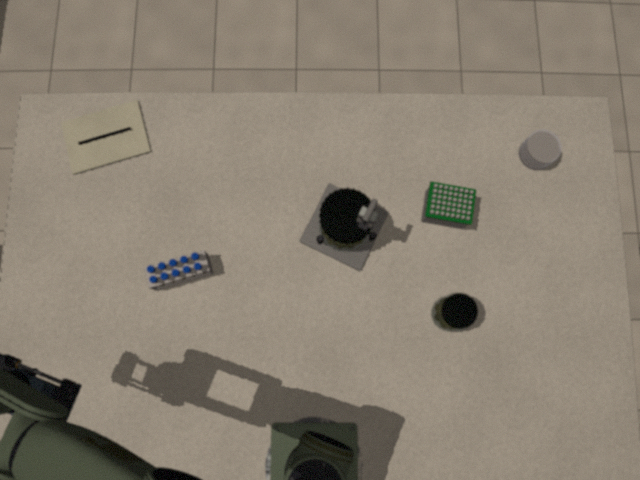

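The side view shows the test jar's lid at about (372,250) with the T-bar at (378,215). In the top view the lid is at (346,216), the gauge at (368,214) and the holder is a tilted square. Next I'll crop in for detail.

```bash
python3 - <<'E'
from h import *
a=grab("side");b=grab("top")
A=cv2.resize(a["color"][200:325,320:420],None,fx=4,fy=4,interpolation=cv2.INTER_CUBIC)
B=cv2.resize(b["color"][170:282,290:390],None,fx=4,fy=4,interpolation=cv2.INTER_CUBIC)
h=max(len(A),len(B));o=np.zeros((h,800,3),np.uint8);o[:len(A),:400]=A;o[:len(B),400:]=B
cv2.imwrite("pics/c.png",o[:,:,::-1])
# lid circle in top: dark mask
g=cv2.cvtColor(b["color"],cv2.COLOR_RGB2GRAY);m=(g<45).astype(np.uint8)
m[:170]=0;m[260:]=0;m[:,:300]=0;m[:,:][:,400:]=0
m=cv2.morphologyEx(m,cv2.MORPH_OPEN,np.ones((5,5)))
c=max(cv2.findContours(m,0,2)[0],key=cv2.contourArea);print(cv2.minEnclosingCircle(c),cv2.boundingRect(c))
(x,y),r=cv2.minEnclosingCircle(c);print("lid",onz(b,(x,y),135),"edge",onz(b,(x+r,y),135))
E
```

```text
((350.0, 218.0), 31.40073585510254) (320, 189, 56, 59)
lid [574.1967328  -82.14933137 135.        ] edge [ 574.45403073 -154.57838756  135.        ]
```

View pics/c.png

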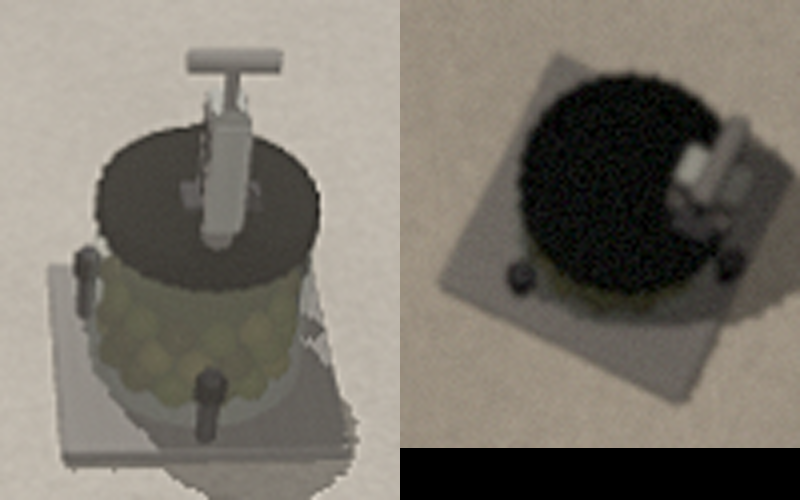

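The crop shows T-bar ends at side (367,215)-(390,215) and top (371.5,221)-(384.5,200.5). The holder corners in the top view are clear.

```bash
python3 - <<'E'
from h import *
a=grab("side");b=grab("top")
S=lambda u,v:(u/4+320-.4,v/4+200-.4); T=lambda u,v:((u-400)/4+290-.4,v/4+170-.4)
P,e=cross(a,S(235,61),b,T(714,163));print("tbar",P,e)
for z in(8,):
  C=[onz(b,T(*q),z)[:2] for q in((560,55),(792,175),(683,403),(440,287))]
  C=np.array(C);print(C,C.mean(0),[np.linalg.norm(C[i]-C[i-1]) for i in range(4)])
  d=C[1]-C[0]+C[2]-C[3];print("ang",np.degrees(np.arctan2(d[1],d[0])))
L=onz(b,T(628,184),137);print("lid",L)
e1,e2=onz(b,T(690,205),P[2])[:2],onz(b,T(738,122),P[2])[:2];d=e2-e1;print("bar",np.linalg.norm(d),np.degrees(np.arctan2(d[1],d[0])))
d=(P-L)[:2];print("gauge dir",np.linalg.norm(d),np.degrees(np.arctan2(d[1],d[0])))
for q in((367,215),(390.5,214.6)):
  print(onz(a,q,P[2]))
x=np.array(C).mean(0)
# bystanders
for n,q,z in(("plain",(460,310),117),("tip",(451,203),88),("rack",(179,270),92)):print(n,onz(b,q,z))
E
```

```text
tbar [ 563.02487734 -111.9635974   258.51664528] 1.5943402637773278
[[ 694.16542905  -39.64241418]
 [ 615.85829822 -186.51237497]
 [ 470.09543944 -115.34127706]
 [ 543.02103093   36.06915946]] [580.78504941 -76.35672669] [np.float64(169.04695047949033), np.float64(166.44155767550012), np.float64(162.21016052856277), np.float64(168.05731814347018)]
ang -116.88570526137966
lid [579.36904148 -74.24480005 137.        ]
bar 51.566183353549135 -30.06101695716022
gauge dir 41.107655912867706 -113.42786402335923
[ 541.78469144 -101.6328176   258.51664528]
[ 587.84262115 -122.98281832  258.51664528]
plain [ 364.42180248 -332.41041211  117.        ]
tip [ 623.03969988 -329.64971558   88.        ]
rack [458.30148132 316.11129306  92.        ]
```

```bash
python3 - <<'E'
from h import *
a=grab("side");b=grab("top")
S=lambda u,v:(u/4+320-.4,v/4+200-.4); T=lambda u,v:((u-400)/4+290-.4,v/4+170-.4)
print("lid",cross(a,S(208,207),b,T(628,184)))
g=cv2.cvtColor(a["color"],cv2.COLOR_RGB2GRAY).astype(int)
print(g[205:222,378]); print(g[215,362:396])
th=np.radians(np.arange(0,360,10))
for z in (132,137,145):
  for c in ((579,-74),(582,-76)):
    p=proj(a,np.c_[c[0]+64*np.cos(th),c[1]+64*np.sin(th),th*0+z]);q=(p-[320,200])*4
    t=proj(b,np.c_[c[0]+64*np.cos(th),c[1]+64*np.sin(th),th*0+z]);t=(t-[290,170])*4+[400,0]
    print(z,c,q.min(0),q.max(0),t.min(0),t.max(0))
for P in((563,-112,241),(563,-112,258),(561,-114,241)): print(P,(proj(a,P)-[320,200])*4,(proj(b,P)-[290,170])*4+[400,0])
E
```

```text
lid (array([582.10744519, -74.95404727, 124.70173428]), np.float64(0.3103192114310537))
[182 184 182 182 181 184 179 156 142 138 124 112 104 102 102 102 101]
[182 181 181 185 153 120 117 119 120 120 121 120 121 122 123 122 124 124
 124 124 125 127 126 125 126 127 126 125 147 184 184 183 182 181]
132 (579, -74) [ 92.11469515 129.71327226] [312.01017234 267.83904797] [514.5207696  77.9200737] [736.1800968  294.12691187]
132 (582, -76) [ 98.30815101 130.15183439] [318.20202559 268.32580872] [517.98935647  72.96570687] [739.53857668 288.97565615]
137 (579, -74) [ 92.49547847 123.0896598 ] [312.88729044 261.02482741] [514.63361852  75.56960591] [737.11534956 292.54187529]
137 (582, -76) [ 98.70304511 123.52850756] [319.09315972 261.51205464] [518.11504775  70.59822329] [740.48576337 287.37199438]
145 (579, -74) [ 93.10784713 112.43223728] [314.29728766 250.05362376] [514.81593159  71.77277091] [738.62621747 289.98089607]
145 (582, -76) [ 99.33809246 112.87153754] [320.52568072 250.54159341] [518.31810667  66.77392491] [742.0159004  284.78093609]
(563, -112, 241) [[229.34845394  86.28300638]] [[709.88329192 167.92785783]]
(563, -112, 258) [[231.86088689  60.56339382]] [[713.02156005 160.2940981 ]]
(561, -114, 241) [[228.23458244  89.22582283]] [[713.71741096 171.61961108]]
```

```bash
python3 -m jog '[[[-4.8,-3.3,-0.6],0,0],[[-4.8,-3.3,-0.6],0,0],[[-4.8,-3.3,-0.6],0,0],[[-4.8,-3.3,-0.6],0,0],[[-4.8,-3.3,-0.6],0,0],[[-4.8,-3.3,-0.6],0,0],[[-4.8,-3.3,-0.6],0,0],[[-4.8,-3.3,-0.6],0,0],[[-4.8,-3.3,-0.6],0,0],[[-4.8,-3.3,-0.6],0,0]]' 20; python3 -m jog '[[[0,0,0],10.6,0],[[0,0,0],10.6,0],[[0,0,0],10.6,0],[[0,0,0],10.6,0],[[0,0,0],10.6,0],[[0,0,0],10.6,0],[[0,0,0],10.6,0],[[0,0,0],10.6,0],[[0,0,0],10.6,0],[[0,0,0],0,0]]'
```

```text
time_s: 1.65
ee_pos: [544.9, 54.6, 295.3]
ee_rot: [179.7, 0.2, 160.3]
force: [0.4, 1.3, 0.8]
gripper_width: 0.5
time_s: 2.9
ee_pos: [547.4, 49.4, 295.0]
ee_rot: [179.8, -0.3, 63.5]
force: [0.2, -0.0, -0.7]
gripper_width: 0.7
```

```bash
python3 -m jog '[[[-2.45,4.3,0],0,0],[[-2.45,4.3,0],0,0],[[0,0,4.5],0,0],[[0,0,4.5],0,0],[[0,0,1.5],0,0],[[0,0,0],0,0]]'; python3 - <<'E'
from h import *
a=grab("side");b=grab("top")
A=cv2.resize(a["color"][150:290,310:410],None,fx=4,fy=4,interpolation=cv2.INTER_CUBIC)
B=cv2.resize(b["color"][150:290,290:390],None,fx=4,fy=4,interpolation=cv2.INTER_CUBIC)
o=np.hstack([A,B])
cv2.imwrite("pics/d.png",np.clip(o[:,:,::-1].astype(float)*1.5,0,255))
s=telemetry.state();P=s["ee_pos"].copy();P[2]-=19;print(s["ee_pos"],s["force"],proj(a,P),proj(b,P))
E
```

```text
time_s: 3.65
ee_pos: [606.9, -34.8, 189.4]
ee_rot: [179.5, -0.4, 64.6]
force: [0.2, 0.7, -0.0]
gripper_width: 0.4
[607.76412148 -34.78604985 191.07616504] [ 0.61436877  0.14500093 -0.14984099] [[373.25113289 222.92992526]] [[329.89015141 199.67512567]][ WARN:0@2.814] global loadsave.cpp:1063 imwrite_ Unsupported depth image for selected encoder is fallbacked to CV_8U.
```

View pics/d.png

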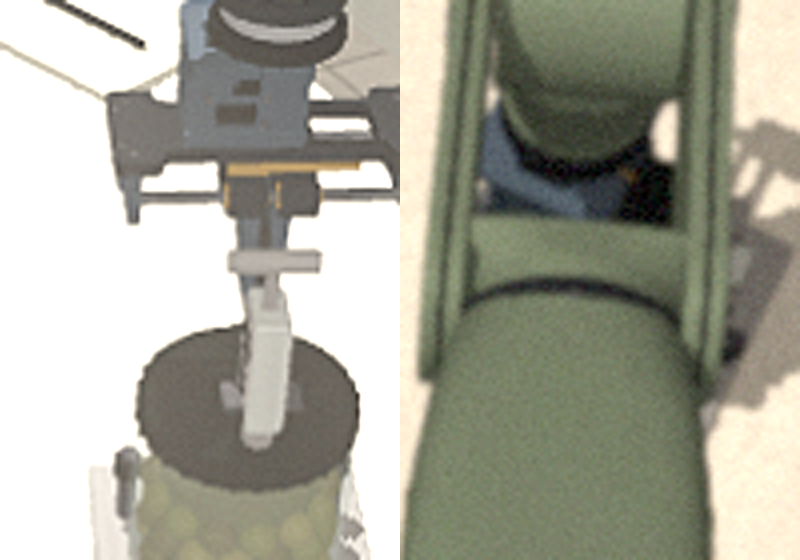

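The gripper hangs right behind the gauge: tips are near side (373,223), hidden by the gauge, which they clear. The top view is blocked by the arm. Now I'll centre over the boss and go down by feel.

```bash
python3 -m jog '[[[0,-0.5,1.0],0,0],[[0,0,1.0],0,0],[[0,0,0.3],0,0],[[0,0,0],0,0]]'; for i in 1 2 3 4 5 ; do :; done; python3 -m jog '[[[0,0,0.3],0,0]]';python3 -m jog '[[[0,0,0.3],0,0]]';python3 -m jog '[[[0,0,0.2],0,0]]'
```

```text
time_s: 4.25
ee_pos: [604.8, -32.0, 170.0]
ee_rot: [179.0, -0.6, 64.7]
force: [-0.8, 0.4, -0.2]
gripper_width: 0.9
time_s: 4.38
ee_pos: [605.2, -32.0, 167.2]
ee_rot: [178.9, -0.6, 64.7]
force: [1.4, -0.3, 0.9]
gripper_width: 0.5
time_s: 4.5
ee_pos: [605.3, -32.1, 164.2]
ee_rot: [178.9, -0.6, 64.7]
force: [-0.7, 0.3, 0.6]
gripper_width: 0.4
time_s: 4.62
ee_pos: [605.4, -32.1, 162.0]
ee_rot: [178.9, -0.6, 64.7]
force: [-0.5, 0.2, -0.4]
gripper_width: 0.6
```

```bash
python3 -m jog '[[[0,0,0.2],0,0]]';python3 -m jog '[[[0,0,0.2],0,0]]';python3 -m jog '[[[0,0,0.15],0,0]]';python3 -m jog '[[[0,0,0.15],0,0]]'
```

```text
time_s: 4.75
ee_pos: [605.6, -32.1, 160.9]
ee_rot: [178.9, -0.7, 64.7]
force: [-3.3, 0.7, 12.5]
gripper_width: 0.5
time_s: 4.88
ee_pos: [605.5, -32.1, 160.9]
ee_rot: [178.8, -0.7, 64.7]
force: [-5.3, 0.3, 13.5]
gripper_width: 0.8
time_s: 5.0
ee_pos: [605.5, -32.1, 161.0]
ee_rot: [178.8, -0.7, 64.7]
force: [-2.5, -0.0, 5.9]
gripper_width: 0.3
time_s: 5.12
ee_pos: [605.5, -32.1, 161.0]
ee_rot: [178.7, -0.7, 64.7]
force: [-3.1, -0.6, 6.5]
gripper_width: 0.6
```

```bash
python3 -m jog '[[[0,0,0.28],0,0]]';python3 -m jog '[[[0,0,0.3],0,0]]';python3 -m jog '[[[0,0,0.3],0,0]]'
```

```text
time_s: 5.25
ee_pos: [605.5, -32.1, 160.5]
ee_rot: [178.7, -0.7, 64.7]
force: [-4.7, 1.5, 14.0]
gripper_width: 0.4
time_s: 5.38
ee_pos: [605.5, -32.1, 160.1]
ee_rot: [178.6, -0.7, 64.7]
force: [-4.4, 0.2, 12.8]
gripper_width: 0.7
time_s: 5.5
ee_pos: [605.5, -32.1, 159.7]
ee_rot: [178.5, -0.8, 64.7]
force: [-4.3, 0.1, 13.0]
gripper_width: 0.2
```

```bash
python3 -m jog '[[[0,0,0.4],0,0]]';python3 -m jog '[[[0,0,0.4],0,0]]';python3 -m jog '[[[0,0,0.4],0,0]]';python3 -m jog '[[[0,0,0.4],0,0]]'
```

```text
time_s: 5.62
ee_pos: [605.4, -32.1, 158.4]
ee_rot: [178.5, -0.8, 64.7]
force: [-4.8, 1.1, 13.9]
gripper_width: 0.6
time_s: 5.75
ee_pos: [605.4, -32.0, 157.0]
ee_rot: [178.4, -0.8, 64.7]
force: [-4.7, 0.6, 13.0]
gripper_width: 0.6
time_s: 5.88
ee_pos: [605.4, -32.1, 155.6]
ee_rot: [178.3, -0.8, 64.7]
force: [-4.7, 1.1, 13.9]
gripper_width: 0.8
time_s: 6.0
ee_pos: [605.4, -32.0, 154.2]
ee_rot: [178.2, -0.9, 64.7]
force: [-4.5, 0.3, 13.9]
gripper_width: 0.5
```

```bash
python3 -m jog '[[[0,0,0.4],0,0]]';python3 -m jog '[[[0,0,0.4],0,0]]'
```

```text
time_s: 6.12
ee_pos: [605.4, -32.0, 154.0]
ee_rot: [178.1, -0.9, 64.7]
force: [-7.5, 1.0, 23.6]
gripper_width: 0.4
time_s: 6.25
ee_pos: [605.4, -32.0, 154.1]
ee_rot: [178.0, -0.9, 64.7]
force: [-7.1, 1.2, 20.7]
gripper_width: 0.2
```

```bash
python3 -m jog '[[[0,0,0.5],0,0]]'; python3 -m jog '[[[0,0,-1],0,0],[[0,0,-5],0,0],[[0,0,-5],0,0],[[0,0,-5],0,0],[[0,0,0],0,0]]'; python3 -m jog '[[[0,0,0],-10,1],[[0,0,0],-10,1],[[0,0,0],-10,1],[[0,0,0],-10,1],[[0,0,0],-10,1],[[0,0,0],-10,1],[[0,0,0],-10,1],[[0,0,0],-10,1],[[0,0,0],-9.5,1],[[0,0,0],0,1]]'; python3 - <<'E'
from h import *
a=grab("side");b=grab("top")
A=cv2.resize(a["color"][150:290,310:410],None,fx=4,fy=4,interpolation=cv2.INTER_CUBIC)
B=cv2.resize(b["color"][150:290,290:390],None,fx=4,fy=4,interpolation=cv2.INTER_CUBIC)
o=np.hstack([A,B])
cv2.imwrite("pics/e.png",np.clip(o[:,:,::-1].astype(float)*1.4,0,255).astype(np.uint8))
s=telemetry.state();P=s["ee_pos"].copy();P[2]-=19;print(s["ee_pos"],s["ee_rot"],s["qpos"],proj(a,P),proj(b,P))
E
```

```text
time_s: 6.38
ee_pos: [605.4, -32.0, 154.0]
ee_rot: [177.9, -1.0, 64.7]
force: [-9.1, 0.7, 28.2]
gripper_width: 0.7
time_s: 7.0
ee_pos: [598.9, -32.0, 320.2]
ee_rot: [177.8, -1.0, 64.7]
force: [-0.3, 0.4, -0.9]
gripper_width: 0.3
time_s: 8.25
ee_pos: [595.0, -31.8, 305.2]
ee_rot: [179.5, 1.0, 157.0]
force: [-0.8, 0.0, -0.3]
gripper_width: 90.9
[595.09349524 -31.78695901 305.52698413] [179.47053771   1.00975918 156.98889961] [ -4.25719727  17.70166688  80.15333769   0.17892822  81.01867984
 -71.27695834] [[371.54307162 182.26154247]] [[330.24724317 191.38941193]]
```

View pics/e.png

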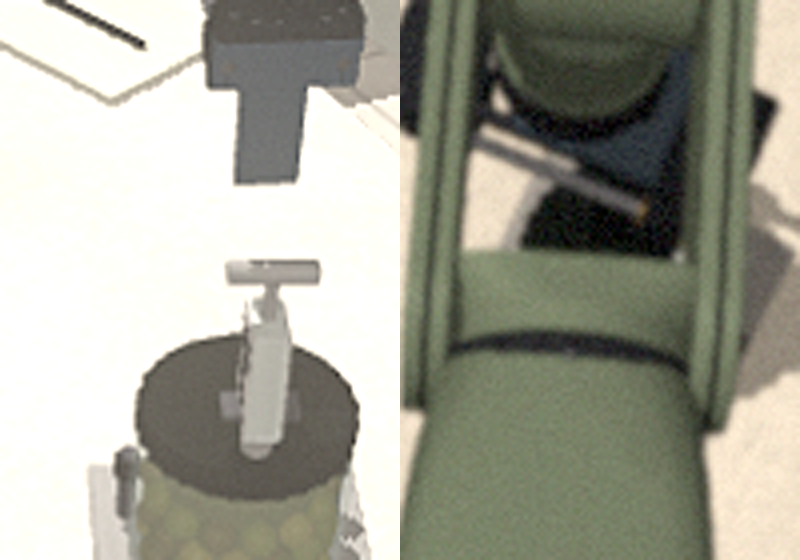

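The side view shows the T-bar at (378,217.4), about 2.5 px lower than before, so the gauge came down with the lid. The front fingertip edge is at (376.4,195.6), which lets me check the camera against the arm's own position.

```bash
python3 - <<'E'
from h import *
a=grab("side");s=telemetry.state();p=s["ee_pos"];y=np.radians(s["ee_rot"][2]-90);ty=np.array([np.cos(y),np.sin(y),0])
for k in(46,52,59): print(k,proj(a,p-k*ty-[0,0,19]),"seen 376.2,195.2")
for uv in((377.9,217.4),(376.5,216.5)):
  c,v=ray(a,uv)
  for xy in((563,-112),(563,-114),(562,-115.5)):
    w=v[:2]/np.linalg.norm(v[:2]); s_=np.dot(np.array(xy)-c[:2],w)/np.linalg.norm(v[:2]); q=c+s_*v; print(uv,xy,q)
E
```

```text
46 [[375.0645971  193.45201699]] seen 376.2,195.2
52 [[375.53079182 194.98181861]] seen 376.2,195.2
59 [[376.07907901 196.78163939]] seen 376.2,195.2
(377.9, 217.4) (563, -112) [ 563.26706955 -112.19439484  252.09755956]
(377.9, 217.4) (563, -114) [ 562.31547343 -113.50174615  253.2433483 ]
(377.9, 217.4) (562, -115.5) [ 561.255452   -114.95805769  254.51968875]
(376.5, 216.5) (563, -112) [ 560.70392086 -110.3396366   254.10099078]
(376.5, 216.5) (563, -114) [ 559.75425655 -111.65290597  255.24617994]
(376.5, 216.5) (562, -115.5) [ 558.69864301 -113.11269016  256.51913205]
```

```bash
python3 -m jog '[[[-0.1,-4.4,0],0,1],[[-0.1,-4.4,0],3,1],[[0,0,0],0,1]]' ; python3 - <<'E'
from h import *
a=grab("side");b=grab("top")
A=cv2.resize(a["color"][150:290,310:410],None,fx=4,fy=4,interpolation=cv2.INTER_CUBIC)
B=cv2.resize(b["color"][150:290,310:410],None,fx=4,fy=4,interpolation=cv2.INTER_CUBIC)
o=np.hstack([A,B])
cv2.imwrite("pics/f.png",np.clip(o[:,:,::-1].astype(float)*1.4,0,255).astype(np.uint8))
s=telemetry.state();print(s["ee_pos"],s["ee_rot"])
E
```

```text
time_s: 8.78
ee_pos: [562.3, -115.0, 304.3]
ee_rot: [179.4, 1.0, 153.7]
force: [-0.4, 0.6, -0.5]
gripper_width: 91.0
[ 563.18087764 -112.99928347  304.30208546] [179.33309093   1.00559984 153.93402707]
```

View pics/f.png

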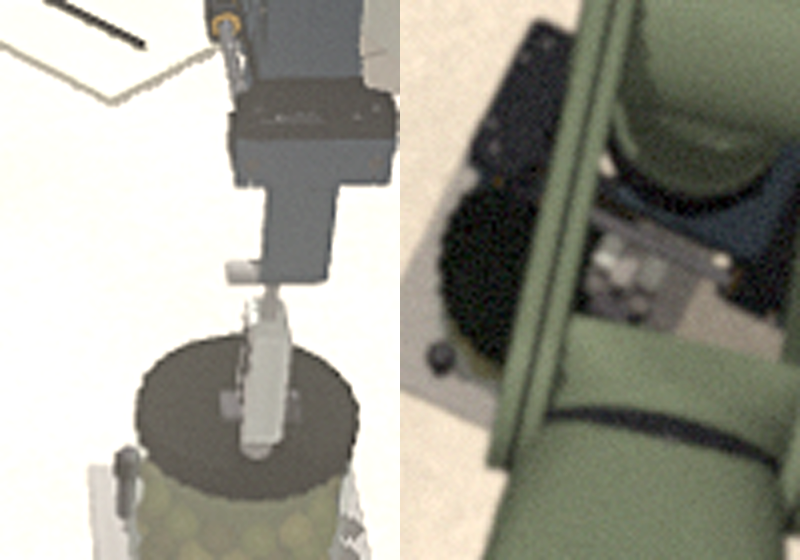

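The front finger now hides the right end of the bar: finger centre is about (384.8, 220), bar middle (378.2,217.4). I'll compute the offset.

```bash
python3 - <<'E'
from h import *
a=grab("side");s=telemetry.state();p=s["ee_pos"];print(p,s["force"]);y=np.radians(s["ee_rot"][2]-90);ty=np.array([np.cos(y),np.sin(y),0]);tx=np.array([ty[1],-ty[0],0])*-1
print("finger",proj(a,p-52*ty-[0,0,19]),"seen 384.4,220.3")
q=p*1;q[2]=253
print("bar at tcp",proj(a,q),"seen 377.9 217.4;  +10 toolx:",proj(a,q+10*tx), tx)
E
```

```text
[ 563.38140966 -112.51011444  304.27676787] [ 0.86588189  0.45684659 -0.08953222]
finger [[382.35435408 219.13246776]] seen 384.4,220.3
bar at tcp [[378.05815741 217.12066271]] seen 377.9 217.4;  +10 toolx: [[373.42255022 217.14747649]] [-0.89879844  0.43836214 -0.        ]
```

```bash
python3 -m jog '[[[0.3,0,2.0],0,1],[[0,0,2.0],0,1],[[0,0,0.9],0,1],[[0,0,0],0,1]]'; python3 -m jog '[[[0,0,0],0,1]]'; python3 -m jog '[[[0,0,0],0,0.3],[[0,0,0],0,0.2],[[0,0,0],0,0.1]]' 40; python3 -m jog '[[[0,0,0],0,0],[[0,0,0],0,0]]' ;python3 -m jog '[[[0,0,0],0,0]]'
```

```text
time_s: 9.43
ee_pos: [563.8, -107.2, 254.6]
ee_rot: [179.2, 1.1, 154.2]
force: [-0.4, -0.3, -0.2]
gripper_width: 91.3
time_s: 9.55
ee_pos: [564.3, -106.9, 255.2]
ee_rot: [179.2, 1.2, 154.3]
force: [-0.1, 0.4, -0.6]
gripper_width: 91.4
time_s: 9.93
ee_pos: [565.1, -107.0, 256.7]
ee_rot: [179.2, 1.3, 154.3]
force: [-0.1, 1.0, 0.4]
gripper_width: 63.7
time_s: 10.18
ee_pos: [565.1, -107.1, 256.9]
ee_rot: [179.2, 1.3, 154.2]
force: [-0.2, 0.1, -0.3]
gripper_width: 44.2
time_s: 10.3
ee_pos: [565.1, -107.2, 256.9]
ee_rot: [179.2, 1.3, 154.2]
force: [0.2, 0.6, -0.5]
gripper_width: 34.3
```

```bash
python3 -m jog '[[[0,-0.5,0.15],0,0.37],[[0,0,0],0,0.34]]'; python3 -m jog '[[[0,0,0],0,0.25]]'; python3 -m jog '[[[0,0,0],0,0.2]]'
```

```text
time_s: 10.55
ee_pos: [562.7, -112.0, 255.1]
ee_rot: [179.2, 1.3, 154.2]
force: [-0.3, 0.1, -0.6]
gripper_width: 31.2
time_s: 10.68
ee_pos: [562.7, -112.1, 255.1]
ee_rot: [179.2, 1.3, 154.2]
force: [-0.2, 0.2, 1.3]
gripper_width: 24.3
time_s: 10.8
ee_pos: [562.6, -112.1, 255.1]
ee_rot: [179.2, 1.3, 154.2]
force: [-0.0, -0.0, -0.2]
gripper_width: 18.5
```

```bash
python3 - <<'E'
from h import *
a=grab("side");b=grab("top")
A=cv2.resize(a["color"][170:270,320:420],None,fx=4,fy=4,interpolation=cv2.INTER_CUBIC)
B=cv2.resize(b["color"][170:270,310:410],None,fx=4,fy=4,interpolation=cv2.INTER_CUBIC)
o=np.hstack([A,B])
cv2.imwrite("pics/g.png",np.clip(o[:,:,::-1].astype(float)*1.4,0,255).astype(np.uint8))
s=telemetry.state();print(s["ee_pos"],s["ee_rot"],s["force"],s["gripper_width"])
E
```

```text
[ 562.62733286 -112.12369818  255.09142359] [179.18659611   1.33255322 154.22989457] [ 0.36860298 -1.06253399  0.72606539] 18.19078394625318
```

View pics/g.png

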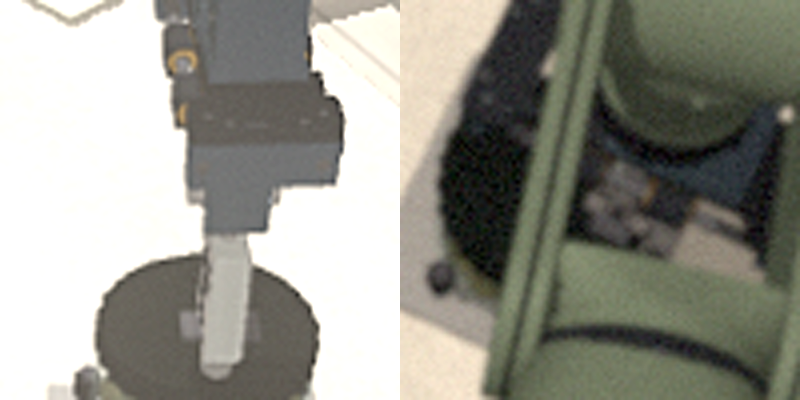

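The finger (204–270, bottom at row 232 in the crop) is centred on the bar, whose ends peek out at 192 and 278. The pointer wings sit at about (191,323) and (252,325). I'll close now.

```bash
python3 -m jog '[[[0,0,0],0,0.1]]' 40; python3 -m jog '[[[0,0,0],0,0]]'; python3 -m jog '[[[0,0,0],0,0]]'; python3 -m jog '[[[0,0,0],0,0],[[0,0,0],0,0]]'
```

```text
time_s: 11.02
ee_pos: [562.0, -113.4, 255.1]
ee_rot: [179.4, 1.3, 154.2]
force: [-1.3, -3.9, 0.5]
gripper_width: 13.3
time_s: 11.15
ee_pos: [561.9, -113.7, 255.1]
ee_rot: [179.4, 1.3, 154.2]
force: [-0.2, -1.3, -1.1]
gripper_width: 12.8
time_s: 11.28
ee_pos: [561.9, -113.7, 255.1]
ee_rot: [179.4, 1.3, 154.2]
force: [-0.2, -1.4, 0.1]
gripper_width: 13.5
time_s: 11.52
ee_pos: [561.9, -113.7, 255.1]
ee_rot: [179.4, 1.3, 154.2]
force: [-1.5, -2.1, 0.1]
gripper_width: 13.1
```

```bash
for i in 1 2 3; do :; done; python3 -m jog '[[[0,0,-0.2],0,0]]'; python3 -m jog '[[[0,0,-0.25],0,0]]'; python3 -m jog '[[[0,0,-0.25],0,0]]'; python3 -m jog '[[[0,0,-0.25],0,0]]'; python3 -m jog '[[[0,0,-0.25],0,0]]'
```

```text
time_s: 11.65
ee_pos: [561.8, -113.7, 256.8]
ee_rot: [179.4, 1.3, 154.2]
force: [-0.6, -1.8, -2.3]
gripper_width: 13.5
time_s: 11.78
ee_pos: [561.8, -113.6, 259.1]
ee_rot: [179.4, 1.3, 154.2]
force: [0.7, -3.1, -2.3]
gripper_width: 13.2
time_s: 11.9
ee_pos: [561.8, -113.6, 261.6]
ee_rot: [179.4, 1.3, 154.2]
force: [-1.2, -2.2, -3.2]
gripper_width: 13.2
time_s: 12.02
ee_pos: [561.8, -113.6, 264.0]
ee_rot: [179.4, 1.3, 154.2]
force: [0.6, -1.6, -3.2]
gripper_width: 13.1
time_s: 12.15
ee_pos: [561.7, -113.6, 266.4]
ee_rot: [179.4, 1.3, 154.2]
force: [1.0, -2.6, -3.5]
gripper_width: 13.2
```

```bash
python3 -m jog '[[[0,0,-0.25],0,0]]'; python3 -m jog '[[[0,0,-0.25],0,0]]'; python3 -m jog '[[[0,0,-0.25],0,0]]'; python3 -m jog '[[[0,0,-0.25],0,0]]'; python3 -m jog '[[[0,0,-0.25],0,0]]'; python3 -m jog '[[[0,0,-0.25],0,0]]'; python3 -m jog '[[[0,0,-0.25],0,0]]'
```

```text
time_s: 12.28
ee_pos: [561.7, -113.6, 268.8]
ee_rot: [179.4, 1.3, 154.2]
force: [0.2, -1.5, -4.6]
gripper_width: 13.1
time_s: 12.4
ee_pos: [561.7, -113.6, 271.4]
ee_rot: [179.4, 1.3, 154.2]
force: [-0.0, -1.8, -4.8]
gripper_width: 12.9
time_s: 12.52
ee_pos: [561.7, -113.5, 274.0]
ee_rot: [179.4, 1.3, 154.2]
force: [0.6, -2.3, -4.3]
gripper_width: 13.1
time_s: 12.65
ee_pos: [561.7, -113.5, 276.6]
ee_rot: [179.4, 1.3, 154.2]
force: [0.4, -2.8, -3.7]
gripper_width: 12.9
time_s: 12.78
ee_pos: [561.7, -113.5, 279.3]
ee_rot: [179.4, 1.3, 154.2]
force: [0.9, -1.9, -3.8]
gripper_width: 13.2
time_s: 12.9
ee_pos: [561.6, -113.5, 281.9]
ee_rot: [179.4, 1.3, 154.2]
force: [0.8, -1.3, -4.8]
gripper_width: 13.2
time_s: 13.02
ee_pos: [561.6, -113.5, 284.4]
ee_rot: [179.4, 1.3, 154.2]
force: [1.9, -2.3, -4.9]
gripper_width: 12.8
```

```bash
python3 -m jog '[[[0,0,-0.25],0,0]]'; python3 -m jog '[[[0,0,-0.25],0,0]]'; python3 -m jog '[[[0,0,-0.25],0,0]]'; python3 -m jog '[[[0,0,-0.25],0,0]]'; python3 -m jog '[[[0,0,-0.25],0,0]]'; python3 -c "
from h import *
f=grab('side');np.save('s1.npy',f['color'])
A=cv2.resize(f['color'][150:275,330:410],None,fx=5,fy=5,interpolation=cv2.INTER_CUBIC)[:600]
cv2.imwrite('pics/i.png',np.clip(A[:,:,::-1].astype(float)*1.3,0,255).astype(np.uint8))
print(telemetry.state()['ee_pos'],telemetry.state()['force'])"
```

```text
time_s: 13.15
ee_pos: [561.6, -113.5, 286.9]
ee_rot: [179.4, 1.2, 154.2]
force: [1.0, -1.5, -6.8]
gripper_width: 13.2
time_s: 13.28
ee_pos: [561.5, -113.4, 289.2]
ee_rot: [179.4, 1.2, 154.2]
force: [1.3, -0.7, -6.0]
gripper_width: 13.0
time_s: 13.4
ee_pos: [561.5, -113.4, 291.6]
ee_rot: [179.4, 1.2, 154.2]
force: [2.3, -1.8, -7.2]
gripper_width: 13.5
time_s: 13.52
ee_pos: [561.5, -113.4, 294.0]
ee_rot: [179.4, 1.2, 154.2]
force: [2.6, -2.1, -8.2]
gripper_width: 13.0
time_s: 13.65
ee_pos: [561.4, -113.4, 296.4]
ee_rot: [179.4, 1.2, 154.2]
force: [2.5, -1.3, -7.7]
gripper_width: 13.0
[ 561.50929387 -113.36404717  296.70746784] [ 1.49555336 -1.25450083 -7.36390302]
```

View pics/i.png

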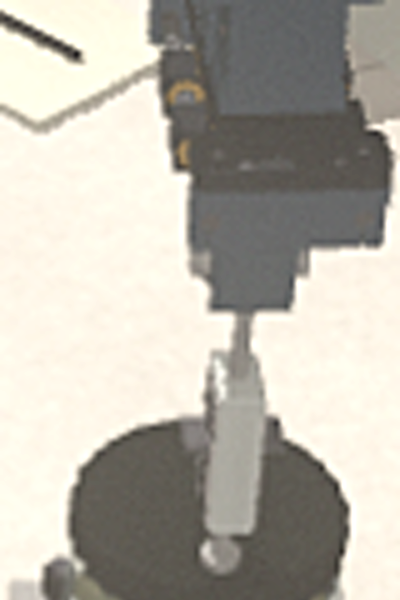

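The housing has risen (bottom edge about row 257, with the stud now showing below it) and the pointer wings are at row ~236.8. The lid is still in place. Next I'll measure the housing rise to sub-pixel accuracy and fit the forces.

```bash
cat > edge.py <<'E'
from h import *
def prof(im,scale,x0,y0,cols):
    g=im.astype(float).mean(2)
    c=[int((x-x0+.5)*scale) for x in cols]
    return g[:,min(c):max(c)+1].mean(1)
E
python3 - <<'E'
from edge import *
f=grab('side')
for z in(149,150,161): print(z,proj(f,(553.5,-131,z)))
print([proj(f,(562,-114,z))[0,1] for z in(160,161,200,201)])
g0=cv2.resize(cv2.imread('pics/g.png')[:, :400],(100,100),interpolation=cv2.INTER_AREA).astype(float).mean(2)/1.4
g1=f['color'].astype(float).mean(2)
for c0 in (371,373,375):
  print("before",(g0[80:99,c0-320:c0-318].mean(1)).round(0).astype(int))
  print("after ",(g1[245:270,c0:c0+2].mean(1)).round(0).astype(int))
print("wing before",g0[70:92,46:49].mean(1).astype(int)); print("wing now",g1[225:250,368:371].mean(1).astype(int))
E
```

```text
149 [[375.05533569 260.68613242]]
150 [[375.09056691 260.34066863]]
161 [[375.47994542 256.51852559]]
[np.float64(251.44661987815377), np.float64(251.09892069246467), np.float64(237.27783454421507), np.float64(236.9166612558959)]
before [125 126 129 128 127 127 129 129 130 132 123 104 106  96  70  60  63  64
  64]
after  [114 118 119 120 122 124 118 118 126 128 122  93  79 120 139 139 143 130
  94  72  64  66  67  63  63]
before [131 130 129 130 131 130 130 130 131 134 122 102 107 112  94  61  62  63
  62]
after  [130 130 130 128 130 129 129 129 130 130 135 125 100 108 105 105 107 110
 110  94  59  63  63  64  64]
before [129 129 129 130 129 129 129 128 130 134 124 102 108 104  80  60  61  63
  63]
after  [128 129 128 129 129 129 128 129 128 129 135 121  86 103 109 106 106 108
 102  80  61  63  62  63  64]
wing before [ 66  69  67  67  67  66  65  76  96 102 100 101 100  96  84  71  65  66
  66  65  66  65]
wing now [192 193 192 183 177 182 190 178 129  94  99 101 100  97  87  80  80  76
  72  72  68  74  79  74  67]
```

```bash
python3 -m jog '[[[0,0,-0.25],0,0],[[0,0,-0.25],0,0],[[0,0,-0.25],0,0],[[0,0,-0.25],0,0]]'; python3 - <<'E'
from h import *
F=[];Z=[]
for i in range(10):
  f=grab('side');s=telemetry.state();F.append(s['force'][2]);Z.append(s['ee_pos'][2])
np.save('s2.npy',f['color']);g1=f['color'].astype(float).mean(2)
print(s['time_s'],np.mean(F),np.round(Z,2))
for c0 in(373,375):print(g1[250:262,c0:c0+2].mean(1).astype(int))
print("wing",g1[220:245,368:371].mean(1).astype(int))
E
```

```text
time_s: 14.25
ee_pos: [561.3, -113.3, 306.0]
ee_rot: [179.4, 1.1, 154.2]
force: [2.9, -1.8, -11.0]
gripper_width: 13.0
14.75 -9.986091741892993 [306.31 306.17 306.01 305.95 305.91 305.94 305.93 305.96 305.98 306.01]
[128 129 130 128 129 134 125  98 105 105 103 106]
[128 127 128 127 128 134 121  85 100 109 104 105]
wing [189 190 189 187 189 192 193 192 187 163  89  98 100 100 102  96  82  80
  79  74  78  80  69  73  73]
```

```bash
python3 -m jog '[[[0,0,-0.1],0,0]]'; python3 - <<'E'
from h import *
F=[];Z=[]
for i in range(54):
  f=grab('side');s=telemetry.state();F.append(s['force'][2]);Z.append(s['ee_pos'][2])
print(s['time_s'],np.mean(F),np.round(Z,2)[::6])
print(s['ee_pos'])
A=cv2.resize(f['color'][150:275,330:410],None,fx=5,fy=5,interpolation=cv2.INTER_CUBIC)[:600]
cv2.imwrite('pics/j.png',np.clip(A[:,:,::-1].astype(float)*1.3,0,255).astype(np.uint8))
E
```

```text
time_s: 14.88
ee_pos: [561.3, -113.2, 306.9]
ee_rot: [179.4, 1.1, 154.2]
force: [2.8, -1.6, -11.2]
gripper_width: 13.1
17.575 -10.403988381085977 [307.13 306.97 307.   307.   306.99 306.99 307.02 306.99 307.  ]
[ 561.26968291 -113.25168699  307.01295084]
```

View pics/j.png

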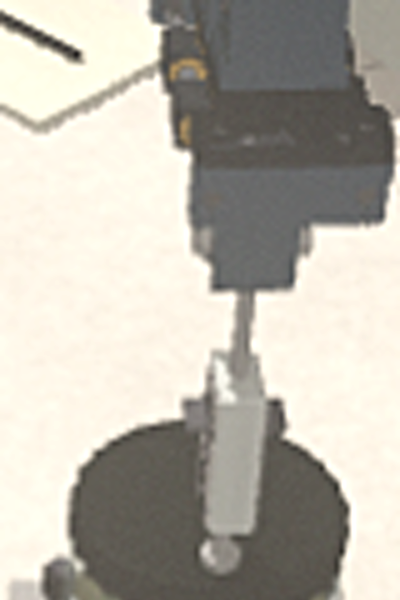

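The pointer wings now sit high on the housing at (195,415) and (272,415) in the crop, and the lid rim is unchanged. The mean pull over 2.7 s was 10.40 N, which is the broad-line value. Easing down now.

```bash
python3 -m jog '[[[0,0,0.2],0,0],[[0,0,0.2],0,0],[[0,0,0.2],0,0],[[0,0,0.2],0,0],[[0,0,0.2],0,0],[[0,0,0.2],0,0]]'; python3 -m jog '[[[0,0,0.2],0,0],[[0,0,0.2],0,0],[[0,0,0.2],0,0],[[0,0,0.2],0,0],[[0,0,0.2],0,0],[[0,0,0.2],0,0]]';  python3 -m jog '[[[0,0,0.2],0,0],[[0,0,0.2],0,0],[[0,0,0.2],0,0]]'; python3 -m jog '[[[0,0,0.2],0,0],[[0,0,0.2],0,0]]'; python3 -m jog '[[[0,0,0.2],0,0]]'
```

```text
time_s: 18.32
ee_pos: [561.4, -113.4, 295.2]
ee_rot: [179.4, 1.2, 154.2]
force: [2.8, -2.3, -7.6]
gripper_width: 13.1
time_s: 19.08
ee_pos: [561.6, -113.5, 283.9]
ee_rot: [179.4, 1.3, 154.2]
force: [1.0, -1.6, -5.1]
gripper_width: 13.1
time_s: 19.45
ee_pos: [561.7, -113.5, 278.1]
ee_rot: [179.4, 1.3, 154.2]
force: [0.8, -1.6, -4.4]
gripper_width: 12.8
time_s: 19.7
ee_pos: [561.7, -113.6, 274.3]
ee_rot: [179.4, 1.3, 154.2]
force: [0.8, -1.4, -3.3]
gripper_width: 13.0
time_s: 19.82
ee_pos: [561.8, -113.6, 272.4]
ee_rot: [179.4, 1.3, 154.2]
force: [0.3, -1.3, -2.8]
gripper_width: 13.2
```

```bash
python3 -m jog '[[[0,0,0.2],0,0]]';python3 -m jog '[[[0,0,0.2],0,0]]';python3 -m jog '[[[0,0,0.2],0,0]]'; python3 -m jog '[[[0,0,0.2],0,0]]';python3 -m jog '[[[0,0,0.2],0,0]]';python3 -m jog '[[[0,0,0.2],0,0]]';python3 -m jog '[[[0,0,0.2],0,0]]'
```

```text
time_s: 19.95
ee_pos: [561.8, -113.6, 270.5]
ee_rot: [179.4, 1.3, 154.2]
force: [-0.4, -1.8, -1.0]
gripper_width: 13.0
time_s: 20.08
ee_pos: [561.8, -113.6, 268.6]
ee_rot: [179.4, 1.4, 154.2]
force: [0.3, -1.9, -2.6]
gripper_width: 13.3
time_s: 20.2
ee_pos: [561.8, -113.6, 266.7]
ee_rot: [179.4, 1.4, 154.2]
force: [-0.6, -1.9, 1.5]
gripper_width: 13.1
time_s: 20.32
ee_pos: [561.9, -113.7, 265.1]
ee_rot: [179.4, 1.4, 154.2]
force: [-0.4, -2.2, 1.4]
gripper_width: 13.0
time_s: 20.45
ee_pos: [561.9, -113.8, 263.4]
ee_rot: [179.4, 1.4, 154.2]
force: [-0.5, -1.5, 1.8]
gripper_width: 13.1
time_s: 20.58
ee_pos: [561.9, -113.7, 261.5]
ee_rot: [179.4, 1.4, 154.2]
force: [-1.5, -1.6, 1.2]
gripper_width: 12.8
time_s: 20.7
ee_pos: [561.9, -113.7, 259.5]
ee_rot: [179.4, 1.4, 154.2]
force: [-1.3, -1.9, 1.0]
gripper_width: 12.9
```

Pointer zero was met at z≈266.7, as predicted, and the housing is now sliding down at ~1.5 N. I'll continue to its seat.

```bash
python3 -m jog '[[[0,0,0.2],0,0]]';python3 -m jog '[[[0,0,0.15],0,0]]';python3 -m jog '[[[0,0,0.1],0,0]]';python3 -m jog '[[[0,0,0.1],0,0]]'
```

```text
time_s: 20.82
ee_pos: [561.9, -113.7, 257.4]
ee_rot: [179.4, 1.4, 154.2]
force: [-0.5, -0.9, 1.6]
gripper_width: 12.9
time_s: 20.95
ee_pos: [561.9, -113.7, 255.8]
ee_rot: [179.4, 1.4, 154.2]
force: [-1.3, -1.1, 1.6]
gripper_width: 12.9
time_s: 21.08
ee_pos: [561.9, -113.7, 254.6]
ee_rot: [179.4, 1.4, 154.2]
force: [-1.3, -2.3, 0.4]
gripper_width: 12.9
time_s: 21.2
ee_pos: [561.9, -113.7, 253.5]
ee_rot: [179.4, 1.4, 154.2]
force: [-1.1, -1.6, 0.8]
gripper_width: 13.0
```

```bash
python3 -m jog '[[[0,0,0],0,0],[[0,0,0],0,0]]'; python3 -m jog '[[[0,0,0],0,0.25],[[0,0,0],0,0.4],[[0,0,0],0,0.6],[[0,0,0],0,0.6]]'; python3 -m jog '[[[0,0,-1],0,0.6],[[0,0,-3],0,0.6],[[0,0,-4],0,0.6],[[0,0,-4],0,0.6],[[0,0,0],0,0.6]]'; python3 - <<'E'
from h import *
f=grab('side');s=telemetry.state();print(s['ee_pos'],s['force'])
A=cv2.resize(f['color'][150:275,330:410],None,fx=5,fy=5,interpolation=cv2.INTER_CUBIC)[:600]
B=cv2.resize(f['color'],(400,300),interpolation=cv2.INTER_AREA)
o=np.zeros((600,800,3),np.uint8);o[:,:400]=A;o[:300,400:]=B
o[300:,400:]=cv2.resize(grab('top')['color'],(400,300),interpolation=cv2.INTER_AREA)
cv2.imwrite('pics/k.png',np.clip(o[:,:,::-1].astype(float)*1.3,0,255).astype(np.uint8))
g1=f['color'].astype(float).mean(2)
for c0 in(373,375):print(g1[252:270,c0:c0+2].mean(1).astype(int))
print("wing",g1[238:262,366:369].mean(1).astype(int))
E
```

```text
time_s: 21.45
ee_pos: [561.9, -113.7, 253.3]
ee_rot: [179.4, 1.4, 154.2]
force: [-1.2, -1.9, 1.1]
gripper_width: 12.9
time_s: 21.95
ee_pos: [562.6, -112.5, 253.2]
ee_rot: [179.2, 1.4, 154.2]
force: [0.2, 0.5, 0.1]
gripper_width: 50.0
time_s: 22.58
ee_pos: [559.3, -112.5, 379.4]
ee_rot: [179.2, 1.5, 154.3]
force: [0.4, 0.6, 0.6]
gripper_width: 54.8
[ 558.63234827 -112.34445756  377.31074084] [-0.34985638 -0.56262531  0.03084124]
[128 127 127 128 128 128 128 129 127 114 102 110  93  59  63  62  62  64]
[126 127 126 125 125 125 127 128 127 114 104 100  79  61  63  65  65  62]
wing [ 71  67  69  70  68  67  68  68  67  67  85 101 100  99  98  99  92  74
  68  66  68  67  66  66]
```

View pics/k.png

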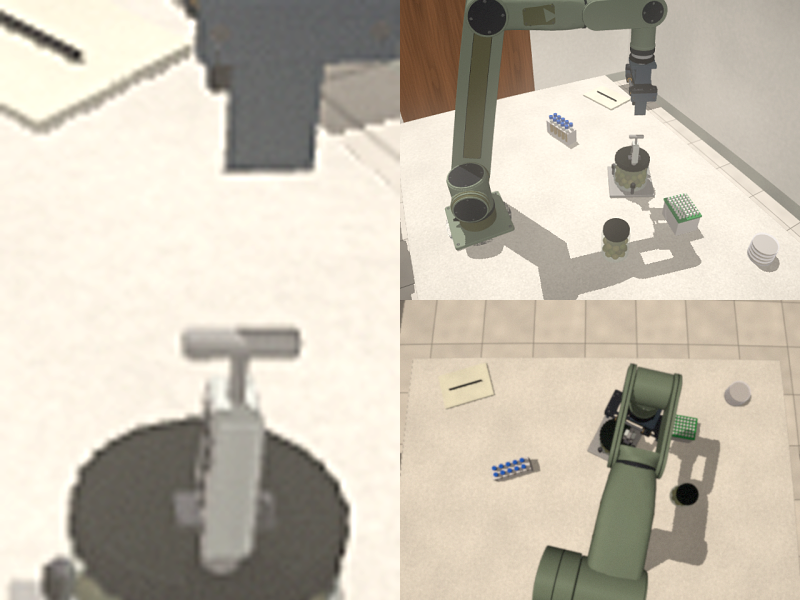

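The gripper is clear. The pointer wings at row ~251.4 sit low beside the housing (bottom row 260.7), the same spacing as at zero before the pull, and the bystanders haven't moved. One last lid-height comparison with the post-press picture, then hand in.

```bash
python3 - <<'E'
from h import *
f=grab('side');g1=f['color'].astype(float).mean(2)
g0=np.minimum(cv2.resize(cv2.imread('pics/g.png')[:, :400],(100,100),interpolation=cv2.INTER_AREA).astype(float).mean(2)/1.4,182)
def edge(p,y0,t=125):
    i=np.where((p[:-1]>t)&(p[1:]<=t))[0][0]; return y0+i+(p[i]-t)/(p[i]-p[i+1])
for c in(355,360,392,395): print(c,edge(g0[58:98,c-320],228),edge(g1[228:268,c],228))
s=telemetry.state();print(s['time_s'],s['force'],s['gripper_width']);job_done()
E
```

```text
355 236.08041958041957 236.08219178082192
360 234.3966346153846 234.4398826979472
392 240.63940520446096 240.64414414414415
395 243.6086956521739 243.64224137931035
22.725 [ 0.45378499  0.03128256 -0.81754585] 54.78013014778864
the job is handed in; nothing more can be done
```

The job is done and handed in at about 22.7 s.

- **Lid:** I pressed it down on the boss. It slid about 7 mm at 13–14 N, then met the hard stop, and I pushed it to 28 N with no further travel. After the pull, its rim was within 0.05 px of the picture taken before it, so it is still home.
- **Pull:** The housing's free play came out at about 11.5 mm, both from the forces and from the picture. I held the T-bar still for 2.7 s at a mean pull of 10.40 N, against the 10.4 N expected at the broad line. By arm travel that is about 40.4 mm on the scale. The pointer never came near the top line.
- **Return:** I eased the gauge down at about 16 mm/s. The pointer reached zero where predicted. I kept lowering until the housing was back down, then let go and backed off. The last picture shows the pointer at the same height on the housing as before the pull.
- **Checks that disagreed:**
  - The first 0.5 s of holding, before I moved up 1 mm, read about 38 mm by force but 39.4 mm by arm travel.
  - The housing ended about 1.5 mm lower than it started, so it had not been fully seated at first.
  - The side camera was too oblique to read the scale lines directly.
- **Bystanders:** The rack, tip box and plain jar showed no movement in the last picture. I judged that by eye and did not measure it.

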